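# Seat a taper-shank stake in the bench stake holder

### The arm

A 6-joint arm with a two-finger parallel gripper is mounted at the origin on the work surface. World frame = base frame: x ahead of the robot, y to its left, z up, the work surface at z = 0. Lengths are in m, angles in rad, forces in N, time in s.
With the tool pointing down it reaches from about 0.35 to 0.875 m from the base axis. Payload 15.5 kg.
Tool frame: the origin (TCP) lies midway between the tips of the shut fingers; the grasp point (between the pads) lies 19 mm behind it; z points along the fingers, y is the line along which they close (so a half turn about z gives the same grasp; the last joint's range is limited). The gripper opens to 85 mm and grips with 20 to 120 N. Pads are 22 mm wide; open, the fingers measure 114 mm over their backs; the gripper's body (76 mm by 85 mm) begins 54 mm behind the grasp point. The pads swing forward as they close: fully open they stand 13 mm farther back than shut.
Start: joints at [-1.383, 0.494, 1.345, -0, 1.302, -0.096], TCP at [0.175, -0.6, 0.231] pointing down, gripper open.
Joint ranges: [-2.91, 2.91], [-0.82, 2.16], [0.22, 2.67], [-1.22, 4.37], [0.12, 2.79], [-3.08, 3.08]. Speed limits (rad/s): [1.89, 1.89, 2.57, 3.01, 3.01, 3.01].

### API

Orientations are given as a rotation vector (axis times angle).
In Python, from cell import bot, vision, workorder gives the robot as it stands.
- The arm moves only by the shell command python3 -m crank 'ROWS'. ROWS is JSON, a list of rows, each a list of 5 numbers: the finger opening in mm, from 0 to 85.4, then the shift along the tool's x, y, z in units of 60 mm (1.0 is 60 mm), then the turn about the tool's z in rad. In form: [[claw, tx, ty, tz, spin], ...]. A call has 1 to 12 rows; each row shifts and turns the commanded pose from where the row before left it, along the tool's axes as they then stand; what a row does not reach is not made up. A row lasts 1/8 s, in which the tool goes at most 62.5 mm and 10.7 degrees, less where a joint would pass 70% of its speed; a pose out of reach is approached as far as the arm can. A call is refused whole if a number of a shift passes 1 or a number of a turn 0.188, either way. A call with a gripper value outside its range is refused whole. The fingers move at their own pace and stop on an object; the grip force is fixed at half the most. Time passes only in rows, so rows that do not move let the fingers close. It gives the time, the measured TCP pose, the force, the opening and the grip force at its end, in the units of the state.
- bot.read_state(): the state, without advancing time (a new reading comes with each control period).
- vision.camera(name): name is "scene" or "side" or "wrist"; returns a dict with "image" (384x512x3 uint8, red, green, blue), "camera_matrix" (3x3 intrinsics, pixels), "rvec" (rotation vector, rad) and "tvec" (3), from world to camera coordinates, as OpenCV has them. Camera axes: x right, y down, z forward; pixel columns grow to the right and rows downward; lengths in m; the calibration is good to about 2 mm. A picture is of the moment at which its call begins. There is no depth.
- workorder.hand_in(): hands the job in; it is judged then, once.
The state is a dict: "t": time; "q": joint angles; "dq": joint speeds; "joint_torque": joint torques, N m; "tcp_pos": TCP position; "ee_rot": TCP orientation; "contact_force": force on the tool from outside, world axes, zero at the start; "ft_torque": the same for the moment, N m; "width": finger opening in m; "grasp_force": force on a finger pad.
Only numpy, scipy, OpenCV 4.12 (cv2) and the standard library are available. Lean on these libraries where they do the work, as an engineer would, in place of code of your own. Each camera call takes 0.05 s, during which the arm holds its last target. There are 200 camera calls.

### The job

Take the flat-faced stake out of the wooden rack, lower its tapered shank gently into the tapered bore of the bench stake holder and let it centre itself. Then push stake and post down together until the post is hard on its stop, with a steady press of about 15 N held there for a second, never more than 24 N. Leave it standing straight and let go of, with the other two stakes still in the rack and the rest of the bench undisturbed.

Things in the scene. Friction and masses are not known exactly. Their poses are not given: they have to be found in the camera images.
- stake_flat: The stake to seat: solid steel, about 0.36 kg, round, 80 mm tall, upright in one of the rack's three holes. Origin at the centre of the shank's small end, z up its axis. From z=0 to 40 mm a smooth tapered shank, 16 mm across at the foot and 32 mm at z=40; z=40 to 46 a collar 44 mm across; z=46 to 80 a plain cylindrical head 26 mm across (grip here) with a flat top face.
- stake_face (a point): Centre of the flat top face of that stake, on its axis, 80 mm above its foot.
- holder: Screwed to the bench: dark steel foot 92 mm across and 20 mm high with a guide ring 62 mm across up to 38 mm, in which a bright steel post 48 mm across stands. Origin at the centre of its underside, z up. Under load the post slides stiffly (5 N push) straight down 2 to 24 mm to a hard stop; travel and stop height vary and are not measured.
- seat (a joint): Load on the post, shown as how far it has sunk on the stiff spring under it (m): 0 unloaded, 20 N per mm, end at 4 mm. The stake's own weight sinks it about 0.2 mm, sliding the post down about 0.45 mm, a 15 N push against the stop about 0.9 mm.
- socket_mouth (a point): Centre of the mouth of the bore in the post's top, 70 to 114 mm above the bench at the start. The bore tapers like the shank (radius falls 1 mm per 5 mm of depth): 30 mm across at the mouth, 48 mm deep. A seated stake has its foot about 35 mm below the mouth, its collar 5 mm and its top face about 45 mm above the mouth. The taper holds by friction; nothing clicks.
- rack: Dark wooden block fixed to the bench, 74 mm (x) by 214 mm (y) by 55 mm high, origin at the centre of its underside. Three 36 mm through holes at y = -66, 0 and +66 mm, each with a stake hanging by its collar on the block's top, foot 15 mm above the bench; which stake is in which hole varies.
- stake_domed: Same stake with the same collar and shank, but a mushroom head on a thin neck with a rounded top. Not the one to use; leave it in the rack.
- stake_horn: Same stake with the same collar and shank, but its head is a cone narrowing to 7 mm across at the top. Not the one to use; leave it in the rack.
- dust_cover: Bystander, loose: glass dust dome on a blue base, 100 mm across, 84 mm tall.
- loupe: Bystander, loose: black eye loupe, 34 mm across, 34 mm tall.
- oil_jar: Bystander, loose: small closed amber jar, 44 mm across, 55 mm tall.
- screwdriver: Bystander, loose: screwdriver lying on the bench, 150 mm long along its x.
- tape_roll: Bystander, loose: roll of tape lying flat, 64 mm across, 18 mm tall.
Things that resemble listed ones, but are neither listed nor needed, are in the scene too. Leave any purple or red look-alike of the stake_flat alone.

How it is judged:
On the way, in this order (a step that is already met when the one before it is completed fails the run):
1. the flat-faced stake is lifted out of the rack (z of stake_flat in the frame of rack above 0.06 m), for 0.1 s.
2. nested straight in the holder, the stake is pressed home against the post's stop so that the spring seat sinks over 0.65 mm (about 10 N of push) for half a second (horizontal distance between stake_flat and holder below 0.0025 m and horizontal distance between stake_face and socket_mouth below 0.0035 m and angle between the z axis of stake_flat and the z axis of holder, either way round below 0.04 rad and z of stake_flat in the frame of socket_mouth below -0.032 m and value of joint seat above 0.00065 m), for 0.5 s.
At the end, for the whole second after the job is handed in: The flat-faced stake stands in the holder's bore, let go of and at rest: axis within 2.5 mm of the bore's axis at the foot and 3.5 mm at the top face, straight to 0.04 rad, foot 32 to 39 mm below the bore's mouth. The domed and the horn stake hang upright in the rack (horizontal distance between stake_flat and holder below 0.0025 m and horizontal distance between stake_face and socket_mouth below 0.0035 m and angle between the z axis of stake_flat and the z axis of holder, either way round below 0.04 rad and z of stake_flat in the frame of socket_mouth between -0.039 and -0.032 m and linear speed of stake_flat below 0.01 m/s and contact force between the fingers and stake_flat below 0.1 N and horizontal distance between each of stake_domed, stake_horn and rack below 0.075 m and angle between each of stake_domed, stake_horn's own z axis and vertical below 0.15 rad and z of each of stake_domed, stake_horn in the frame of rack below 0.02 m); the robot touches nothing.
It fails at once if the holder overloaded: spring seat sunk by more than 1.4 mm (28 N with the stake's weight, about 24 N of push) (value of joint seat above 0.0014 m).
It fails at once if another stake lifted or shifted by more than 15 mm (distance of any of stake_domed, stake_horn from where it was at the start of the episode above 0.015 m).
It fails at once if a loose bystander moved by more than 20 mm (distance of any of dust_cover, loupe, oil_jar, screwdriver, tape_roll from where it was at the start of the episode above 0.02 m).
It also fails if it takes over 54 s, if anything falls off the work surface, if the arm or the gripper's body presses on something with over 40 N, if the wrist force passes 120 N, or if a joint passes its speed limit or range.

## Working session

There is one attempt and no reset: what is moved stays moved. The work goes in short steps, Python scripts to look and compute and a shell command to move; the robot and the scene stay as the last step left them, time stands still between calls to the robot, and variables do not carry over. Pictures are saved under pics/ and viewed, at most 10 in all, crops included, and the job is handed in when it is done.

```bash
ls; mkdir -p pics; python3 - <<'E'
from cell import bot, vision
import cv2, numpy as np, pickle
s=bot.read_state(); print({k:np.round(v,3).tolist() for k,v in s.items()})
d={n:vision.camera(n) for n in("scene","side","wrist")}
pickle.dump(d,open('v0.pkl','wb'))
for n in d:
    c=d[n];R=cv2.Rodrigues(np.array(c['rvec'],float))[0];print(n,np.round(-R.T@np.ravel(c['tvec']),3),np.round(R[2],2),np.round(c['camera_matrix'],0).tolist())
a=np.hstack([d['scene']['image'],d['side']['image']]);
cv2.imwrite('pics/scene.png',cv2.resize(d['scene']['image'][:,:,::-1],(800,600),interpolation=cv2.INTER_CUBIC))
cv2.imwrite('pics/side.png',cv2.resize(d['side']['image'][:,:,::-1],(800,600),interpolation=cv2.INTER_CUBIC))
E
```

```text
pics
{'t': 0.0, 'q': [-1.383, 0.494, 1.346, -0.0, 1.302, -0.096], 'dq': [-0.0, -0.0, 0.001, 0.001, -0.001, 0.001], 'joint_torque': [0.001, -88.217, -38.386, -0.0, 0.01, 0.0], 'tcp_pos': [0.175, -0.6, 0.231], 'ee_rot': [-3.109, -0.444, 0.0], 'contact_force': [0.334, -0.11, -0.017], 'ft_torque': [0.03, -0.014, 0.014], 'grasp_force': 0.0, 'width': 0.086}
scene [0.984 0.611 0.643] [-0.46 -0.63 -0.62] [[373.0, 0.0, 249.0], [0.0, 373.0, 190.0], [0.0, 0.0, 1.0]]
side [ 0.298 -0.506  0.71 ] [ 0.32  0.61 -0.72] [[366.0, 0.0, 258.0], [0.0, 366.0, 189.0], [0.0, 0.0, 1.0]]
wrist [ 0.257 -0.575  0.372] [-0.32 -0.09 -0.94] [[324.0, 0.0, 255.0], [0.0, 324.0, 193.0], [0.0, 0.0, 1.0]]
```

View pics/scene.png

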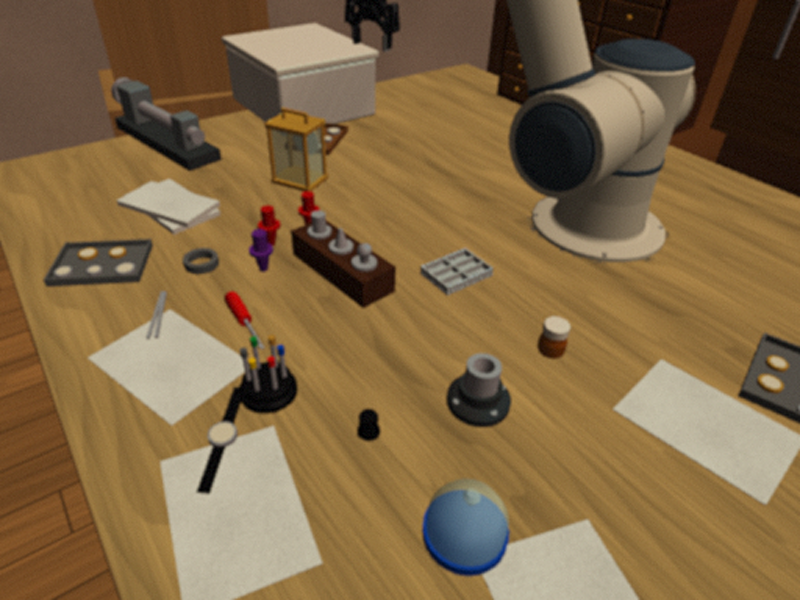

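View pics/side.png

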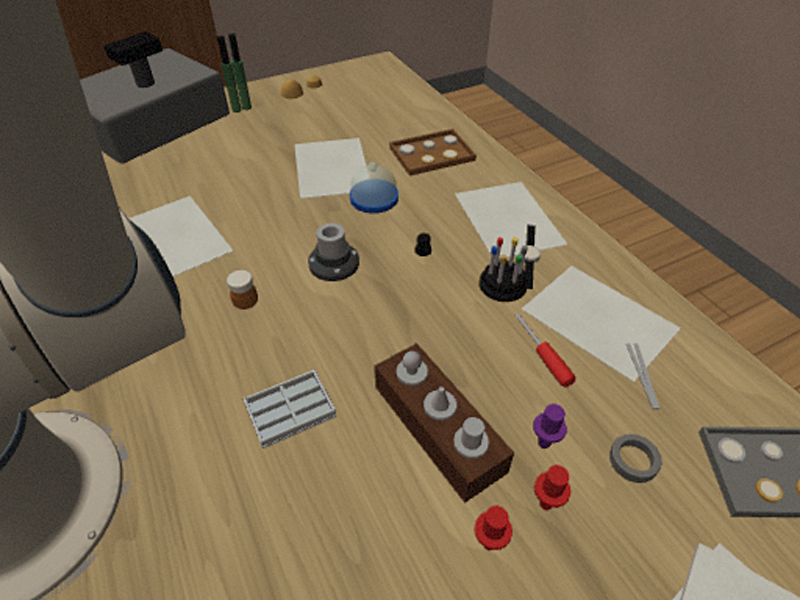

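The scene view shows the rack with three stakes at about (318,222), (341,238) and (365,255), and the holder at (482,375). The side view shows the same stakes at (471,432), (440,400) and (411,363), and the holder at (331,250).

Candidates in the side view:
- **(471,432):** plain cylinder with a flat top.
- **(440,400):** cone, so this is the horn.
- **(411,363):** ball on a neck, so this is the domed stake.
- **(495,525), (553,485), (550,420):** red and purple look-alikes, not to be touched.

The flat stake is therefore (471,432), and (318,222) in the scene view. I'll confirm that in an enlarged crop.

```bash
python3 - <<'E'
import cv2, numpy as np, pickle
d=pickle.load(open('v0.pkl','rb'))
def crop(n,x,y,w,h): return cv2.resize(d[n]['image'][y:y+h,x:x+w,::-1],(400,300),interpolation=cv2.INTER_CUBIC)
# 80x60 ->5x
o=np.vstack([np.hstack([crop('side',252,235,80,60),crop('side',180,130,80,60)]),np.hstack([crop('scene',180,120,80,60),crop('scene',270,215,80,60)])])
cv2.imwrite('pics/crops.png',o)
E
```

```text
(no output)
```

View pics/crops.png

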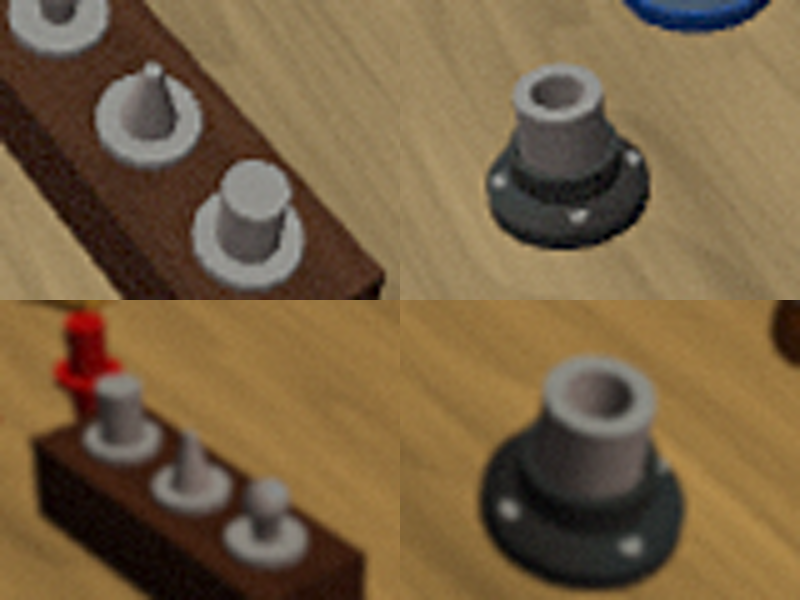

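The crop confirms it. The stake with the plain cylinder and flat top is at crop (256,190) in the side view and (118,383) in the scene view. The bore mouth is at (558,93) in the side view and (599,396) in the scene view.

```bash
cat > h.py <<'E'
import cv2, numpy as np
def ray(c,uv):
    R=cv2.Rodrigues(np.array(c['rvec'],float))[0];t=np.ravel(c['tvec'])
    p=cv2.undistortPoints(np.array([[uv]],float),np.array(c['camera_matrix'],float),None)[0,0]
    d=R.T@np.array([*p,1]);return -R.T@t,d/np.linalg.norm(d)
def plane(c,uv,z):
    o,d=ray(c,uv);return o+d*(z-o[2])/d[2]
def tri(rs):
    A=sum(np.eye(3)-np.outer(d,d) for o,d in rs);b=sum((np.eye(3)-np.outer(d,d))@o for o,d in rs)
    p=np.linalg.solve(A,b);return p,[np.linalg.norm(np.cross(p-o,d)) for o,d in rs]
def proj(c,p):
    return cv2.projectPoints(np.array([p],float),np.array(c['rvec'],float),np.array(c['tvec'],float),np.array(c['camera_matrix'],float),None)[0][0,0]
E
python3 - <<'E'
import pickle; from h import *
d=pickle.load(open('v0.pkl','rb'))
pts={'flat':((256,190),(118,383)),'mouth':((558,93),(599,396)),'cflat':((248,240),(122,438)),'chorn':((149,118),(192,486)),'cdome':((58,10),(265,538))}
for k,(a,b) in pts.items():
    f=lambda p,x,y:(x+(p[0]%400)/5-.4,y+(p[1]%300)/5-.4)
    sa=f(a,*((180,130) if k=='mouth' else (252,235))); sb=f(b,*((270,215) if k=='mouth' else (180,120)))
    p,r=tri([ray(d['side'],sa),ray(d['scene'],sb)]);print(k,p.round(4),np.round(r,4))
    z={'flat':.095,'mouth':p[2]}.get(k,.061)
    print('  ',plane(d['side'],sa,z).round(4),plane(d['scene'],sb,z).round(4))
c=d['wrist'];R=cv2.Rodrigues(np.array(c['rvec'],float))[0];T=cv2.Rodrigues(np.array([-3.109,-.444,0]))[0]
print((T.T@((-R.T@np.ravel(c['tvec']))-[.175,-.6,.231])).round(3), (T.T@R.T).round(3).tolist(),T.round(3).tolist())
print([proj(c,[.175,-.6,z]).round() for z in(0,.1)])
E
```

```text
flat [ 0.5462 -0.2195  0.0954] [0.0012 0.0012]
   [ 0.5474 -0.2199  0.095 ] [ 0.5449 -0.2193  0.095 ]
mouth [0.5428 0.2286 0.0739] [0.0014 0.0014]
   [0.5438 0.2274 0.0739] [0.5413 0.2291 0.0739]
cflat [ 0.546  -0.2197  0.0584] [0.0015 0.0015]
   [ 0.5463 -0.2216  0.061 ] [ 0.5468 -0.215   0.061 ]
chorn [ 0.5394 -0.1528  0.0593] [0.0018 0.0018]
   [ 0.5403 -0.1546  0.061 ] [ 0.5392 -0.1496  0.061 ]
cdome [ 0.5326 -0.0867  0.0596] [0.0011 0.0011]
   [ 0.533  -0.0882  0.061 ] [ 0.5328 -0.0845  0.061 ]
[ 0.086 -0.001 -0.141] [[-0.001, -0.945, -0.328], [1.0, -0.0, -0.001], [0.001, -0.328, 0.945]] [[0.96, 0.28, -0.0], [0.28, -0.96, 0.001], [0.0, -0.001, -1.0]]
[array([256., 158.]), array([257., 183.])]
```

The flat top triangulates to z=95.4 mm against the expected 95, the collars to about 59 against 61, and the mouth to 74 mm, which is in range. The rack yaw is about +0.1 rad. Before moving I'll check the clearances around the path.

```bash
python3 - <<'E'
import pickle; from h import *
d=pickle.load(open('v0.pkl','rb'))
k=1/1.5625
for n,v,uv,z in [('lantern base','scene',(298,185),0),('box nearbottom','scene',(258,125),0),('box rightcorner','scene',(373,110),0),('red1','side',(495,518),.08),('red2','side',(556,473),.08),('purple','side',(554,410),.08),('dust','side',(374,195),.01),('oil','side',(240,280),.05),('oil s','scene',(557,327),.05),('loupe','side',(424,240),.03)]:
    print(n,plane(d[v],(uv[0]*k,uv[1]*k),z).round(3))
L=plane(d['scene'],(298*k,185*k),0)
for z in(.1,.15,.2,.25): print(z,(proj(d['scene'],[L[0],L[1],z])/k).round())
B=plane(d['scene'],(373*k,110*k),0)
for z in(.1,.15): print(z,(proj(d['scene'],[B[0],B[1],z])/k).round())
E
```

```text
lantern base [ 0.444 -0.498  0.   ]
box nearbottom [ 0.37  -0.869  0.   ]
box rightcorner [ 0.036 -0.793  0.   ]
red1 [ 0.512 -0.323  0.08 ]
red2 [ 0.606 -0.311  0.08 ]
purple [ 0.658 -0.241  0.08 ]
dust [0.693 0.367 0.01 ]
oil [0.374 0.209 0.05 ]
oil s [0.371 0.215 0.05 ]
loupe [0.703 0.177 0.03 ]
0.1 [295. 144.]
0.15 [293. 122.]
0.2 [291.  99.]
0.25 [289.  75.]
0.1 [373.  76.]
0.15 [373.  57.]
```

```bash
python3 -m crank '[[85,0.643,-0.363,0,0],[85,0.643,-0.363,0,0],[85,0.643,-0.363,0,0],[85,0.643,-0.363,0,0],[85,0.643,-0.363,0,0],[85,0.643,-0.363,0,0],[85,0.643,-0.363,0,0],[85,0.643,-0.363,0,0],[85,0.643,-0.363,0,0],[85,0.643,-0.363,0,0],[85,0.643,-0.363,0,0],[85,0.643,-0.363,0,0]]'; python3 -m crank '[[85,0,0,0,-0.18],[85,0,0,0,-0.18],[85,0,0,0,-0.18],[85,0,0,0,-0.18],[85,0,0,0,-0.18],[85,0,0,0,-0.18],[85,0,0,0,-0.18],[85,0,0,0,-0.12],[85,0,0,0,0]]'
python3 - <<'E'
from h import *; import pickle
from cell import bot,vision
s=bot.read_state();print(s['tcp_pos'],s['q'],s['contact_force']);print(cv2.Rodrigues(np.array(s['ee_rot']))[0].round(3))
c=vision.camera('wrist');pickle.dump(c,open('w1.pkl','wb'))
print(proj(c,[.5462,-.2195,.0954]))
cv2.imwrite('pics/w1.png',cv2.resize(c['image'][:,:,::-1],(800,600),interpolation=cv2.INTER_CUBIC))
E
```

```text
t: 1.65
tcp_pos: [0.5471, -0.2183, 0.2311]
ee_rot: [-3.11, -0.444, 0.0]
contact_force: [1.2, -0.3, 0.4]
width: 0.085
grasp_force: 0.0
t: 2.78
tcp_pos: [0.5461, -0.2194, 0.2311]
ee_rot: [-2.116, -2.321, 0.0]
contact_force: [-0.6, 0.3, -0.9]
width: 0.0852
grasp_force: 0.0
[ 0.54613362 -0.21940859  0.23108225] [-4.83467695e-01  4.42524632e-01  1.43822755e+00  3.01604362e-05
  1.26129056e+00 -5.75790669e-01] [-0.61718478  0.31744411 -0.88627159]
[[-0.092  0.996 -0.   ]
 [ 0.996  0.092  0.   ]
 [ 0.    -0.    -1.   ]]
[254.58433924 181.81923189]
```

View pics/w1.png

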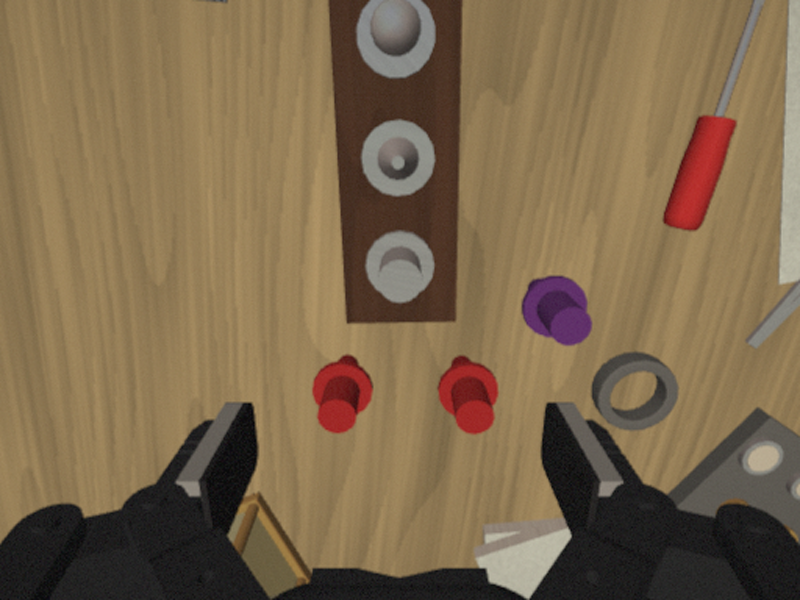

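The wrist view shows the flat stake at the end of the rack, with its head top at (400,280), close to the predicted (398,284). The red and purple look-alikes stay clear of the fingers. I'll refine the position from this view.

```bash
python3 - <<'E'
from h import *; import pickle
c=pickle.load(open('w1.pkl','rb')); d=pickle.load(open('v0.pkl','rb'))
g=cv2.resize(cv2.cvtColor(c['image'],cv2.COLOR_RGB2GRAY)[160:200,225:285],None,fx=10,fy=10,interpolation=cv2.INTER_CUBIC)
hsv=cv2.resize(cv2.cvtColor(c['image'],cv2.COLOR_RGB2HSV)[:,:,1][140:210,215:300],None,fx=10,fy=10,interpolation=cv2.INTER_CUBIC)
m=(hsv<70).astype(np.uint8)
for k in cv2.findContours(m,cv2.RETR_EXTERNAL,2)[0]:
    if cv2.contourArea(k)>20000:
        print('collar+head',215+np.array(cv2.boundingRect(k))[[0]]/10,140+cv2.boundingRect(k)[1]/10,np.array(cv2.boundingRect(k)[2:])/10)
v=cv2.resize(c['image'][160:200,225:285,::-1],(780,520),interpolation=cv2.INTER_CUBIC);cv2.imwrite('pics/w1c.png',v)
for z in(.0954,): print(plane(c,(255.8,179.2),z))
p,r=tri([ray(c,(255.8,179.2)),ray(d['side'],(302.8,272.6)),ray(d['scene'],(203.2,136.2))]);print(p,r)
E
```

```text
collar+head [233.6] 147.3 [44.6 47.1]
[ 0.54705779 -0.21696733  0.0954    ]
[ 0.54670109 -0.21835731  0.09508468] [np.float64(0.0012977992054420183), np.float64(0.001664392903261221), np.float64(0.0013960124643921114)]
```

View pics/w1c.png

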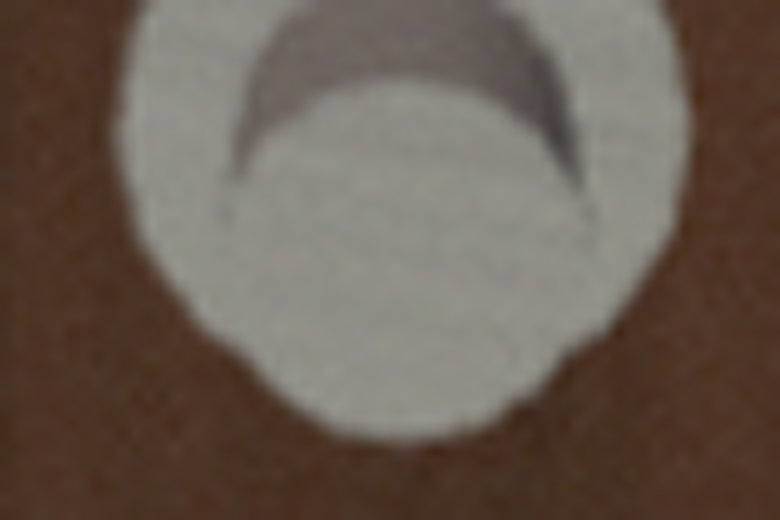

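```bash
python3 -m crank '[[85,0.018,0.012,0.5,0],[85,0,0,0.5,0],[85,0,0,0.5,0],[85,0,0,0.5,0],[85,0,0,0.4,0],[85,0,0,0.27,0],[85,0,0,0.1,0],[85,0,0,0,0]]'; python3 -m crank '[[20,0,0,0,0],[20,0,0,0,0],[20,0,0,0,0],[20,0,0,0,0],[20,0,0,0,0],[20,0,0,0,0],[20,0,0,0,0],[20,0,0,0,0]]'
```

```text
t: 3.82
tcp_pos: [0.547, -0.2184, 0.0653]
ee_rot: [2.116, 2.322, 0.0]
contact_force: [-0.4, -0.1, -0.6]
width: 0.0848
grasp_force: 0.0
t: 4.82
tcp_pos: [0.5471, -0.2184, 0.0656]
ee_rot: [2.115, 2.322, 0.0]
contact_force: [-1.7, 0.3, 6.8]
width: 0.0245
grasp_force: 58.5
```

```bash
python3 -m crank '[[20,0,0,-0.1,0],[20,0,0,-0.2,0],[20,0,0,-0.3,0],[20,0,0,-0.4,0],[20,0,0,-0.4,0],[20,0,0,-0.4,0],[20,0,0,-0.2,0],[20,0,0,0,0],[20,0,0,0,0]]'; python3 - <<'E'
from h import *
from cell import bot
s=bot.read_state();R=cv2.Rodrigues(np.array(s['ee_rot']))[0]
print(R.round(3).tolist(), (R.T@(np.array([.5428,.2286,0])-s['tcp_pos'])/.06).round(3), s['contact_force'])
E
```

```text
t: 5.95
tcp_pos: [0.5464, -0.2181, 0.1842]
ee_rot: [-2.115, -2.321, 0.001]
contact_force: [0.9, -0.0, -3.6]
width: 0.0245
grasp_force: 59.1
[[-0.093, 0.996, -0.001], [0.996, 0.093, 0.001], [0.001, -0.001, -1.0]] [7.416 0.635 3.075] [ 0.88081734 -0.02104933 -3.64313686]
```

```bash
python3 -m crank '[[20,0.4,0.04,0,0],[20,0.7,0.06,0,0],[20,0.7,0.06,0,0],[20,0.7,0.06,0,0],[20,0.7,0.06,0,0],[20,0.7,0.06,0,0],[20,0.7,0.06,0,0],[20,0.7,0.06,0,0],[20,0.7,0.06,0,0],[20,0.4,0.04,0,0],[20,0,0,0,0],[20,0,0,0,0]]'; python3 - <<'E'
from h import *; import pickle
from cell import bot,vision
s=bot.read_state();R=cv2.Rodrigues(np.array(s['ee_rot']))[0];print(R.round(4).tolist(),s['contact_force'])
D={n:vision.camera(n) for n in('wrist','side','scene')};D['s']=s;pickle.dump(D,open('w2.pkl','wb'))
print('mouth in wrist',proj(D['wrist'],[.5428,.2286,.0739]))
w=cv2.resize(D['wrist']['image'][:,:,::-1],(800,600),interpolation=cv2.INTER_CUBIC);cv2.imwrite('pics/w2.png',w)
E
```

```text
t: 7.45
tcp_pos: [0.5441, 0.1672, 0.1846]
ee_rot: [-2.115, -2.322, 0.001]
contact_force: [-0.2, -0.1, -3.1]
width: 0.0243
grasp_force: 59.2
[[-0.0933, 0.9956, -0.001], [0.9956, 0.0933, -0.0003], [-0.0002, -0.001, -1.0]] [-0.21453995 -0.11426544 -3.12454354]
mouth in wrist [260.3479697  114.13375721]
```

View pics/w2.png

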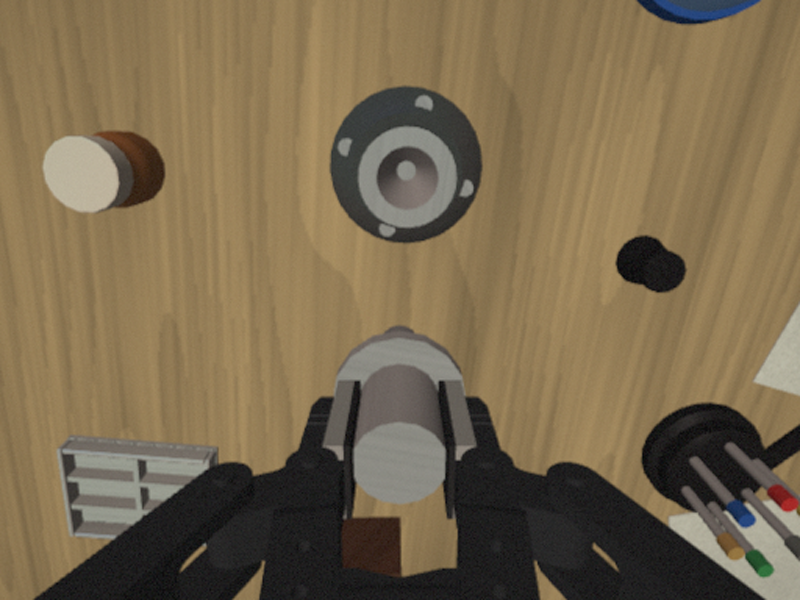

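The wrist view shows the bore mouth at (407,177), against a predicted (407,178), and the stake held with its collar and top visible around (400,400). I'll crop all the views to check the stake's pose in the grip.

```bash
python3 - <<'E'
from h import *; import pickle
D=pickle.load(open('w2.pkl','rb'));t=np.array(D['s']['tcp_pos'])
for n in('side','scene'): print(n,[proj(D[n],t+[0,0,z]).round(1) for z in(.03,-.05)])
def crop(n,x,y,w=80,h=60): return cv2.resize(D[n]['image'][y:y+h,x:x+w,::-1],(400,300),interpolation=cv2.INTER_CUBIC)
def at(n): 
    p=proj(D[n],t+[0,0,-.01]).astype(int); print(n,p-[40,30]); return crop(n,*(p-[40,30]))
o=np.vstack([np.hstack([at('side'),at('scene')]),np.hstack([crop('wrist',220,84),crop('wrist',205,205,160,120)])])
cv2.imwrite('pics/c2.png',o)
E
```

```text
side [array([216. , 116.1]), array([218.6, 143.1])]
scene [array([296.1, 166.4]), array([292.3, 197.1])]
side [177 100]
scene [254 152]
```

View pics/c2.png

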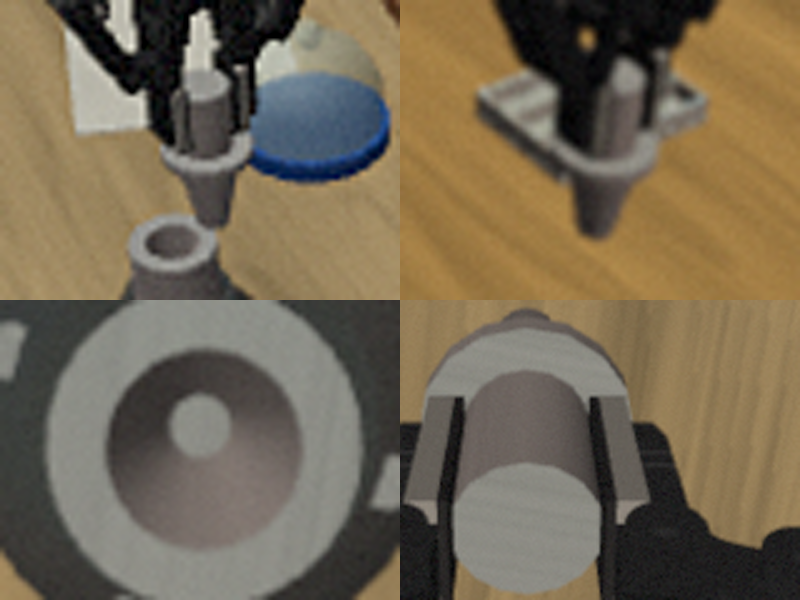

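The crops show the bore mouth centre at wrist pixel (260.5,113.5) and the stake top at (255.7,295.9). The shank hangs essentially straight, with its foot near (219,144) in the side view and (293,198) in the scene view.

```bash
python3 - <<'E'
from h import *; import pickle
D=pickle.load(open('w2.pkl','rb'));d=pickle.load(open('v0.pkl','rb'));t=np.array(D['s']['tcp_pos']);R=cv2.Rodrigues(np.array(D['s']['ee_rot']))[0]
W=D['wrist']
M,r=tri([ray(W,(260.5,113.5)),ray(d['side'],(211.2,148.2)),ray(d['scene'],(309.4,233.8))]);print('mouth',M,r)
for z in(.072,.074,.076): print(z,plane(W,(260.5,113.5),z))
for z in(.2125,.2145,.2165): print('top',z,plane(W,(255.7,295.9),z),t)
F,r=tri([ray(D['side'],(219.2,144)),ray(D['scene'],(292.8,198))]);print('foot',F,r)
T=plane(W,(255.7,295.9),.2145)
for P in (M,plane(W,(260.5,113.5),.074)): print('shift',(R.T@(P-T)/.06).round(3))
E
```

```text
mouth [0.54284611 0.22883073 0.07385203] [np.float64(0.00024313797963808944), np.float64(0.0014719391859771944), np.float64(0.0013831232425741634)]
0.072 [0.54291184 0.22890429 0.072     ]
0.074 [0.54286672 0.22908717 0.074     ]
0.076 [0.54282161 0.22927005 0.076     ]
top 0.2125 [0.54501488 0.16776177 0.2125    ] [0.54406726 0.16715524 0.18461579]
top 0.2145 [0.54487695 0.16924703 0.2145    ] [0.54406726 0.16715524 0.18461579]
top 0.2165 [0.54473903 0.17073229 0.2165    ] [0.54406726 0.16715524 0.18461579]
foot [0.54425671 0.16733259 0.13195034] [np.float64(0.0013024166557660307), np.float64(0.0013024166557660272)]
shift [0.992 0.061 2.344]
shift [0.997 0.062 2.341]
```

```bash
python3 -m crank '[[20,0.25,0.017,0,0],[20,0.26,0.017,0,0],[20,0.26,0.017,0,0],[20,0.25,0.016,0,0],[20,0,0,0.3,0],[20,0,0,0.4,0],[20,0,0,0.3,0],[20,0,0,0.15,0],[20,0,0,0.05,0],[20,0,0,0,0],[20,0,0,0,0]]'; python3 - <<'E'
from h import *; import pickle
from cell import bot,vision
D={n:vision.camera(n) for n in('wrist','side','scene')};D['s']=bot.read_state();pickle.dump(D,open('w3.pkl','wb'))
print(D['s']['contact_force'])
def crop(n,x,y,w=80,h=60): return cv2.resize(D[n]['image'][y:y+h,x:x+w,::-1],(400,300),interpolation=cv2.INTER_CUBIC)
o=np.hstack([crop('side',172,112),crop('scene',270,190)])
cv2.imwrite('pics/c3.png',o)
E
```

```text
t: 8.98
tcp_pos: [0.5433, 0.2286, 0.1137]
ee_rot: [2.115, 2.322, 0.001]
contact_force: [-1.3, 0.4, -4.0]
width: 0.0243
grasp_force: 59.2
[ 0.61084041 -0.23795382 -2.93799821]
```

View pics/c3.png

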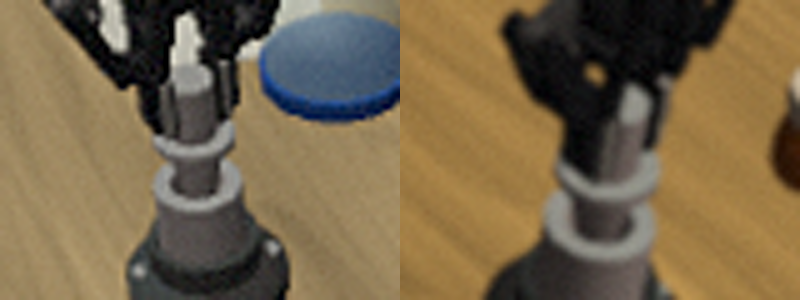

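The stake's foot is inside the mouth, with the collar about 20 mm above it (side (193,140), scene (607,175)) and roughly concentric with the ring. I'll keep lowering gently.

```bash
python3 -m crank '[[20,0,0,0.08,0],[20,0,0,0.08,0],[20,0,0,0.08,0],[20,0,0,0.03,0],[20,0,0,0,0]]';for i in 1; do python3 -m crank '[[20,0,0,0.017,0],[20,0,0,0,0],[20,0,0,0,0]]';python3 -m crank '[[20,0,0,0.017,0],[20,0,0,0,0],[20,0,0,0,0]]'; done
```

```text
t: 9.75
tcp_pos: [0.5429, 0.2284, 0.0967]
ee_rot: [-2.116, -2.322, 0.0]
contact_force: [0.3, -0.6, -3.2]
width: 0.0241
grasp_force: 59.2
t: 10.12
tcp_pos: [0.543, 0.2284, 0.0959]
ee_rot: [2.116, 2.322, 0.0]
contact_force: [0.3, 0.2, -3.4]
width: 0.0243
grasp_force: 59.0
t: 10.5
tcp_pos: [0.5429, 0.2284, 0.0948]
ee_rot: [-2.116, -2.322, 0.0]
contact_force: [-0.9, -0.1, -4.0]
width: 0.0243
grasp_force: 59.0
```

```bash
for i in 1; do python3 -m crank '[[20,0,0,0.012,0],[20,0,0,0,0],[20,0,0,0,0]]';python3 -m crank '[[20,0,0,0.012,0],[20,0,0,0,0],[20,0,0,0,0]]';python3 -m crank '[[20,0,0,0.01,0],[20,0,0,0,0],[20,0,0,0,0]]'; done
```

```text
t: 10.88
tcp_pos: [0.5429, 0.2284, 0.0941]
ee_rot: [-2.116, -2.322, 0.0]
contact_force: [-1.3, -0.4, -3.8]
width: 0.0246
grasp_force: 59.1
t: 11.25
tcp_pos: [0.5429, 0.2284, 0.0934]
ee_rot: [-2.116, -2.322, 0.0]
contact_force: [-2.0, 0.2, -3.8]
width: 0.0246
grasp_force: 59.1
t: 11.62
tcp_pos: [0.5429, 0.2284, 0.0928]
ee_rot: [-2.116, -2.322, 0.0]
contact_force: [-2.1, -0.5, -1.5]
width: 0.0243
grasp_force: 59.2
```

```bash
python3 -m crank '[[20,0,-0.01,0,0],[20,0,0,0,0],[20,0,0,0,0]]';python3 -m crank '[[20,0,-0.005,0.008,0],[20,0,0,0,0],[20,0,0,0,0]]'; python3 -m crank '[[20,0,0,0.008,0],[20,0,0,0,0],[20,0,0,0,0]]'
```

```text
t: 12.0
tcp_pos: [0.5426, 0.2284, 0.0928]
ee_rot: [2.116, 2.322, 0.0]
contact_force: [-1.1, 0.1, -4.2]
width: 0.0244
grasp_force: 59.1
t: 12.38
tcp_pos: [0.5422, 0.2284, 0.0923]
ee_rot: [2.116, 2.322, 0.0]
contact_force: [0.5, -0.2, -3.8]
width: 0.0245
grasp_force: 59.0
t: 12.75
tcp_pos: [0.5421, 0.2284, 0.0918]
ee_rot: [2.116, 2.322, 0.0]
contact_force: [-1.4, -0.3, -3.3]
width: 0.0242
grasp_force: 59.0
```

Moving toward -x relieved the contact, so I'll continue the same way.

```bash
python3 -m crank '[[20,0,-0.006,0.008,0],[20,0,0,0,0],[20,0,0,0,0]]';python3 -m crank '[[20,0,-0.003,0.008,0],[20,0,0,0,0],[20,0,0,0,0]]'; python3 -m crank '[[20,0,0,0.008,0],[20,0,0,0,0],[20,0,0,0,0]]'
```

```text
t: 13.12
tcp_pos: [0.5419, 0.2283, 0.0914]
ee_rot: [2.116, 2.322, 0.0]
contact_force: [0.7, 0.7, -3.6]
width: 0.0244
grasp_force: 59.1
t: 13.5
tcp_pos: [0.5418, 0.2284, 0.091]
ee_rot: [2.116, 2.322, 0.001]
contact_force: [1.1, 0.1, -1.9]
width: 0.0245
grasp_force: 59.3
t: 13.88
tcp_pos: [0.5418, 0.2284, 0.0906]
ee_rot: [2.116, 2.322, 0.001]
contact_force: [2.2, -0.5, 4.0]
width: 0.0243
grasp_force: 59.8
```

Contact is now about 7 N with small side force. I'll release it so it centres itself, back off, and check with the cameras.

```bash
python3 -m crank '[[60,0,0,0,0],[60,0,0,0,0],[60,0,0,0,0],[60,0,0,0,0],[60,0,0,-0.2,0],[60,0,0,-0.4,0],[20,0,0,-0.4,0],[0,0,0,-0.2,0],[0,0,0,0,0],[0,0,0,0,0]]'; python3 - <<'E'
from h import *; import pickle
from cell import bot,vision
D={n:vision.camera(n) for n in('wrist','side','scene')};D['s']=bot.read_state();pickle.dump(D,open('w4.pkl','wb'))
print(D['s']['contact_force'],D['s']['width'])
def crop(n,x,y,w=80,h=60): return cv2.resize(D[n]['image'][y:y+h,x:x+w,::-1],(400,300),interpolation=cv2.INTER_CUBIC)
o=np.vstack([np.hstack([crop('side',172,112),crop('scene',270,190)]),np.hstack([crop('wrist',220,150),crop('wrist',176,100,160,120)])])
cv2.imwrite('pics/c4.png',o)
E
```

```text
t: 15.12
tcp_pos: [0.5412, 0.2282, 0.1617]
ee_rot: [-2.115, -2.322, 0.001]
contact_force: [0.9, 0.3, -0.9]
width: -0.0001
grasp_force: 0.0
[ 0.66005442 -0.23852852 -0.4248631 ] -0.0002595536405455953
```

View pics/c4.png

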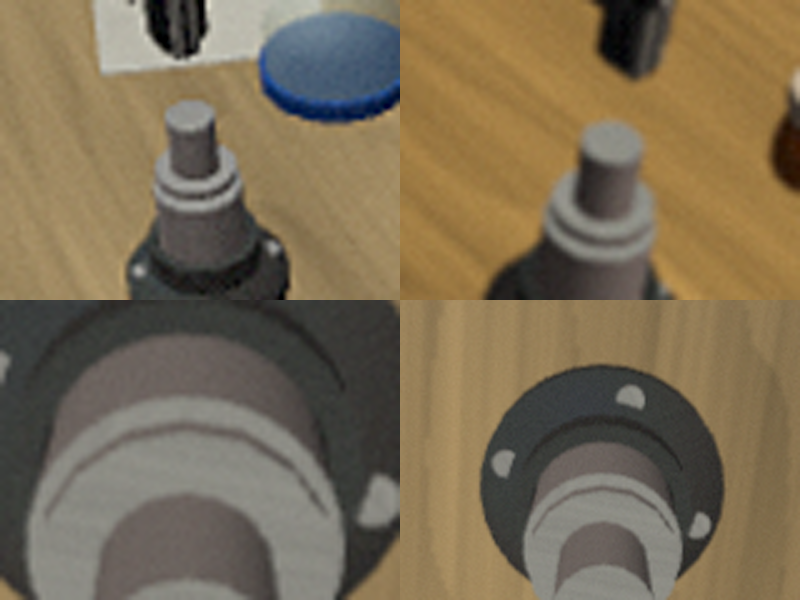

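The stake stands straight in the bore, with its collar about 5 mm above the mouth. Its top is at crop (190,116) in the side view and (612,143) in the scene view. Next I'll locate the top before pressing with the shut fingers.

```bash
python3 - <<'E'
from h import *; import pickle
D=pickle.load(open('w4.pkl','rb'));R=cv2.Rodrigues(np.array(D['s']['ee_rot']))[0]
p,r=tri([ray(D['side'],(209.6,134.8)),ray(D['scene'],(312,218.2))]);print(p,r,D['s']['tcp_pos'],(R.T@(p-D['s']['tcp_pos'])/.06).round(3))
E
```

```text
[0.54271649 0.22848309 0.11923135] [np.float64(0.001282628591098151), np.float64(0.00128262859109809)] [0.54119633 0.2281774  0.16160797] [0.003 0.027 0.706]
```

```bash
python3 -m crank '[[0,0.003,0.022,0.2,0],[0,0,0,0.2,0],[0,0,0,0.15,0],[0,0,0,0.07,0],[0,0,0,0.03,0],[0,0,0,0,0],[0,0,0,0,0]]';python3 -m crank '[[0,0,0,0.03,0],[0,0,0,0,0]]';python3 -m crank '[[0,0,0,0.03,0],[0,0,0,0,0]]'
```

```text
t: 16.15
tcp_pos: [0.543, 0.2287, 0.1237]
ee_rot: [2.116, 2.322, 0.001]
contact_force: [0.4, 0.1, -0.4]
width: 0.0001
grasp_force: 0.0
t: 16.4
tcp_pos: [0.5428, 0.2286, 0.1216]
ee_rot: [-2.116, -2.322, 0.0]
contact_force: [-0.9, -0.1, 0.1]
width: -0.0003
grasp_force: 0.0
t: 16.65
tcp_pos: [0.5429, 0.2286, 0.1199]
ee_rot: [2.116, 2.322, 0.0]
contact_force: [0.1, -0.2, 1.5]
width: -0.0
grasp_force: 1.0
```

```bash
cat > ok.py <<'E'
from cell import bot
import sys
s=bot.read_state();f=s['contact_force'][2];print(round(s['tcp_pos'][2],4),round(f,1));sys.exit(f>8.5)
E
python3 -m crank '[[0,0,0,0.008,0],[0,0,0,0,0]]' >/dev/null && python3 ok.py && python3 -m crank '[[0,0,0,0.008,0],[0,0,0,0,0]]' >/dev/null && python3 ok.py && python3 -m crank '[[0,0,0,0.008,0],[0,0,0,0,0]]' >/dev/null && python3 ok.py && python3 -m crank '[[0,0,0,0.008,0],[0,0,0,0,0]]' >/dev/null && python3 ok.py && python3 -m crank '[[0,0,0,0.008,0],[0,0,0,0,0]]' >/dev/null && python3 ok.py && python3 -m crank '[[0,0,0,0.008,0],[0,0,0,0,0]]' >/dev/null && python3 ok.py
```

```text
0.1195 3.9False
```

```bash
sed -i 's/sys.exit(f>8.5)/sys.exit(int(f>8.5))/' ok.py
python3 -m crank '[[0,0,0,0.008,0],[0,0,0,0,0]]' >/dev/null && python3 ok.py && python3 -m crank '[[0,0,0,0.008,0],[0,0,0,0,0]]' >/dev/null && python3 ok.py && python3 -m crank '[[0,0,0,0.008,0],[0,0,0,0,0]]' >/dev/null && python3 ok.py && python3 -m crank '[[0,0,0,0.008,0],[0,0,0,0,0]]' >/dev/null && python3 ok.py && python3 -m crank '[[0,0,0,0.008,0],[0,0,0,0,0]]' >/dev/null && python3 ok.py && python3 -m crank '[[0,0,0,0.008,0],[0,0,0,0,0]]' >/dev/null && python3 ok.py
```

```text
0.1189 4.4
0.1184 4.8
0.1179 5.5
0.1174 4.5
0.1169 4.6
0.1164 4.9
```

```bash

python3 -m crank '[[0,0,0,0.008,0],[0,0,0,0,0]]' >/dev/null && python3 ok.py && python3 -m crank '[[0,0,0,0.008,0],[0,0,0,0,0]]' >/dev/null && python3 ok.py && python3 -m crank '[[0,0,0,0.008,0],[0,0,0,0,0]]' >/dev/null && python3 ok.py && python3 -m crank '[[0,0,0,0.008,0],[0,0,0,0,0]]' >/dev/null && python3 ok.py && python3 -m crank '[[0,0,0,0.008,0],[0,0,0,0,0]]' >/dev/null && python3 ok.py && python3 -m crank '[[0,0,0,0.008,0],[0,0,0,0,0]]' >/dev/null && python3 ok.py && python3 -m crank '[[0,0,0,0.008,0],[0,0,0,0,0]]' >/dev/null && python3 ok.py && python3 -m crank '[[0,0,0,0.008,0],[0,0,0,0,0]]' >/dev/null && python3 ok.py && python3 -m crank '[[0,0,0,0.008,0],[0,0,0,0,0]]' >/dev/null && python3 ok.py && python3 -m crank '[[0,0,0,0.008,0],[0,0,0,0,0]]' >/dev/null && python3 ok.py && python3 -m crank '[[0,0,0,0.008,0],[0,0,0,0,0]]' >/dev/null && python3 ok.py && python3 -m crank '[[0,0,0,0.008,0],[0,0,0,0,0]]' >/dev/null && python3 ok.py
```

```text
0.1159 4.0
0.1156 6.1
0.1154 10.1
```

That is the stop: the force is rising and z has stalled. I'll build it up to about 15 N.

```bash
python3 -m crank '[[0,0,0,0.004,0],[0,0,0,0,0],[0,0,0,0,0]]'; python3 -m crank '[[0,0,0,0.003,0],[0,0,0,0,0],[0,0,0,0,0]]'
```

```text
t: 19.52
tcp_pos: [0.5432, 0.2287, 0.1152]
ee_rot: [2.115, 2.322, 0.001]
contact_force: [-0.3, -0.0, 11.2]
width: -0.0002
grasp_force: 5.7
t: 19.9
tcp_pos: [0.5433, 0.2287, 0.1151]
ee_rot: [2.115, 2.322, 0.002]
contact_force: [-1.0, 0.3, 12.6]
width: 0.0001
grasp_force: 6.3
```

```bash
python3 -m crank '[[0,0,0,0.005,0],[0,0,0,0,0],[0,0,0,0,0]]'; python3 -m crank '[[0,0,0,0.001,0],[0,0,0,0,0],[0,0,0,0,0],[0,0,0,0,0]]'; python3 -m crank '[[0,0,0,0.0,0],[0,0,0,0,0],[0,0,0,0,0],[0,0,0,0,0]]'; python3 -m crank '[[0,0,0,0,0],[0,0,0,0,0],[0,0,0,0,0],[0,0,0,0,0]]'
```

```text
t: 20.27
tcp_pos: [0.5434, 0.2288, 0.115]
ee_rot: [2.115, 2.322, 0.002]
contact_force: [-1.4, -0.2, 14.4]
width: -0.0003
grasp_force: 7.3
t: 20.78
tcp_pos: [0.5434, 0.2288, 0.1149]
ee_rot: [2.115, 2.322, 0.002]
contact_force: [-1.1, -0.4, 15.1]
width: -0.0001
grasp_force: 7.5
t: 21.28
tcp_pos: [0.5434, 0.2288, 0.115]
ee_rot: [2.115, 2.322, 0.002]
contact_force: [-1.3, -0.8, 14.7]
width: 0.0001
grasp_force: 7.5
t: 21.78
tcp_pos: [0.5434, 0.2288, 0.115]
ee_rot: [2.115, 2.322, 0.002]
contact_force: [-1.4, -0.9, 15.5]
width: 0.0001
grasp_force: 7.5
```

About 15 N was held for 1.5 s with no motion, so I'll back off and verify.

```bash
python3 -m crank '[[0,0,0,-0.01,0],[0,0,0,-0.02,0],[0,0,0,-0.1,0],[0,0,0,-0.4,0],[0,0,0,-0.6,0],[0,0,0,-0.5,0],[0,0,0,0,0],[0,0,0,0,0],[0,0,0,0,0]]'; python3 - <<'E'
from h import *; import pickle
from cell import bot,vision
D={n:vision.camera(n) for n in('wrist','side','scene')}
def crop(n,x,y,w=80,h=60): return cv2.resize(D[n]['image'][y:y+h,x:x+w,::-1],(400,300),interpolation=cv2.INTER_CUBIC)
o=np.vstack([np.hstack([crop('side',172,112),crop('scene',270,190)]),np.hstack([crop('side',232,215),crop('wrist',176,100,160,120)])])
cv2.imwrite('pics/c5.png',o)
E
```

```text
t: 22.9
tcp_pos: [0.5423, 0.2284, 0.211]
ee_rot: [-2.115, -2.322, 0.002]
contact_force: [0.1, 0.1, 0.4]
width: -0.0002
grasp_force: 0.0
```

View pics/c5.png

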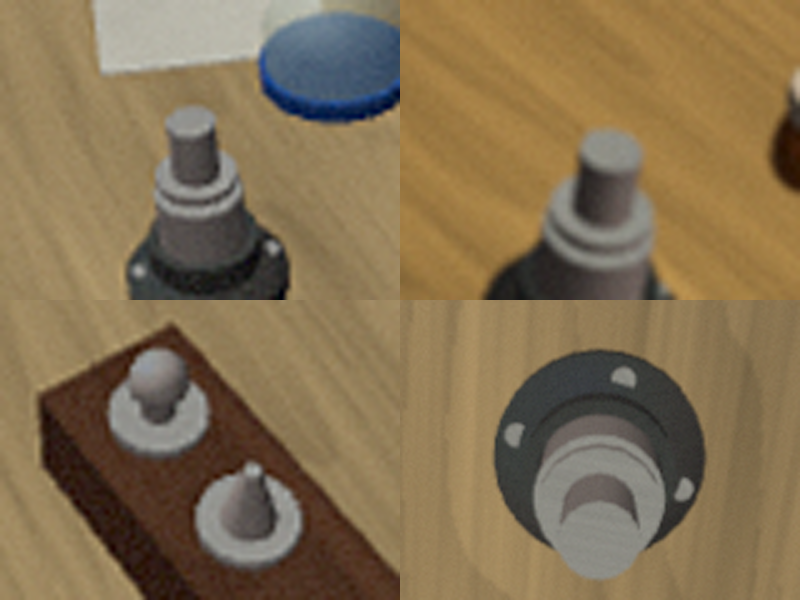

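The stake stands straight and seated, with its top at (191,122) in the side view and (611,150) in the scene view. The domed stake (158,400) and horn stake (248,510) hang undisturbed in the rack, and the arm is clear.

```bash
python3 -c "
from cell import workorder; print(workorder.hand_in())"
```

```text
the job is handed in; nothing more can be done
None
```

I handed the job in at about 23 s: the flat-faced stake was pressed home at about 15 N for over a second and let go, standing straight in the holder, with the other two stakes still in the rack; no verdict came back.

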